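# Grade a capping-head spring on the spring tester

### The job

Grade the capping-head spring unit that stands in the orange-ringed seat of the rack: stand it fully home in the tester's socket, press its black cap gently down until the cap's top is level with the red blade, not clearly past it, and hold it there for a good second. Then stand the unit upright in the tray compartment of the same colour as the dial band in which the drag hand has been left, and leave the other two units in the rack.

Things in the scene. Friction and masses are not known exactly. Their poses are not given: they have to be found in the camera images.
- unit_1: one of three like spring units of unknown, different strength: steel base cup 40 dia x 16 tall (foot chamfered 2.5 x 3), open aluminium coil 33 dia, black cap 38 dia x 20 tall with two bright lines round it; 78 tall in all, about 85 g. The spring holds the cap up with 3 N of preload; the cap slides straight down against it and springs back. Grip the black cap. Origin: centre of the underside, z up
- unit_2: another such spring unit, the same in shape and origin as unit_1
- unit_3: another such spring unit, the same in shape and origin as unit_1
- unit_1_top (a point): centre of the top face of unit_1's black cap, 78 mm over its underside when not pressed
- unit_2_top (a point): centre of the top face of unit_2's black cap, 78 mm over its underside when not pressed
- unit_3_top (a point): centre of the top face of unit_3's black cap, 78 mm over its underside when not pressed
- unit_1_cap (a joint): how far the cap of unit_1 is pressed down, m: 0 free, 0.014 at the test height, 0.020 at the stop
- unit_2_cap (a joint): how far the cap of unit_2 is pressed down, m: 0 free, 0.014 at the test height, 0.020 at the stop
- unit_3_cap (a joint): how far the cap of unit_3 is pressed down, m: 0 free, 0.014 at the test height, 0.020 at the stop
- tester: bench spring tester: grey housing 124 (x) x 250 (y) x 34 tall; a round load plate with a socket near its -y end, a round dial 94 dia towards its +y end, leaning to -x, highest point 75 over the table. Origin: on the table under the socket's axis; z up.
- seat (a point): centre of the floor of the tester's socket, 51 mm over the table when unloaded: blind round hole 42 dia, 9 deep, 2 mm chamfer, in a square steel block 58 x 58. It is part of the load plate, which sinks 0.25 mm per newton of load.
- mark (a point): tip of the red blade, level with its upper face, 64 mm above the socket floor: the test height for the top of the black cap. The blade sits on a post (13 dia collar, 36 mm from the socket's axis on the tester's -y side, top 10 mm above the blade) which stands on the load plate and sinks with it; the blade is a mark only and cannot be felt.
- needle (a joint): red dial needle, rad: 0 with nothing on the plate, clockwise from above, 0.1885 rad per newton of load (the spring unit's own 0.8 N included); the scale ends at 25 N. Coloured bands round the dial: yellow 0 to 10 N (1.885 rad), green 10 to 16 N (3.016 rad), blue above 16 N. With the cap at the blade's height every unit reads about 1 N or more inside its band.
- drag_hand (a joint): black drag hand under the needle, same zero and scale: the needle pushes it clockwise and it stays at the highest load reached
- rack: grey rack block 76 (x) x 226 (y) x 20 tall with three round seats 44 dia, 12 deep, in a row along its y, 70 mm apart; the +y end seat is ringed orange. Each holds a spring unit, upright. Grip across the row (fingers closing along the rack's x). Origin: centre of the underside.
- due_seat (a point): floor of the orange-ringed seat, 8 mm over the table: the unit that stands here at the start is the one to grade
- wait_seat_1 (a point): floor of the middle seat, 8 mm over the table
- wait_seat_2 (a point): floor of the -y end seat, 8 mm over the table
- tray: grey tray 96 (x) x 272 (y), walls 26 tall and 4 thick, three compartments in a row along its y, each 88 x 85 inside, floors coloured yellow (+y end), green (middle), blue (-y end). Origin: centre of the underside.
- yellow_place (a point): centre of the yellow compartment's floor, 4 mm over the table
- green_place (a point): centre of the green compartment's floor, 4 mm over the table
- blue_place (a point): centre of the blue compartment's floor, 4 mm over the table

How it is judged:
By the outcome, as a careful person would: the job done as asked, in the order asked, and still so for the second after the job is handed in, with the robot touching nothing.
It also fails if it takes over 61 s, if anything falls off the work surface, if the arm or the gripper's body presses on something with over 40 N, if the wrist force passes 120 N, or if a joint passes its speed limit or range.

### The arm

A 7-joint arm with a two-finger parallel gripper is mounted at the origin on a cart in front of the work surface, level with it; the furniture and walls round the work are solid. World frame = base frame: x ahead of the robot, y to its left, z up, the work surface at z = 0. Lengths are in m, angles in rad, forces in N, time in s.
With the tool pointing down it reaches from about 0.4 to 0.85 m from the base axis. Payload 4.5 kg.
Tool frame: the origin (TCP) lies where the fingers leave the gripper's body, on its centre line; the fingertips stand 64 mm ahead of it and the grasp point (between the pads) lies 45 mm ahead of it; z points along the fingers, y is the line along which they close (so a half turn about z gives the same grasp; the last joint's range is limited). The gripper opens to 88 mm and grips with 3 to 60 N. Pads are 18 mm wide; open, the fingers measure 123 mm over their backs; the gripper's body (75 mm by 187 mm) begins 45 mm behind the grasp point.
Start: joints at [1.353, 0.689, -0.195, 1.565, 0.157, 0.902, -0.215], TCP at [0.156, -0.605, 0.303] pointing down, gripper open.
Joint ranges: [-3.01, 3.01], [-0.46, 2.08], [-1.47, 1.51], [0.13, 2.56], [-1, 4.14], [0.04, 2.09], [-2.66, 2.66]. Speed limits (rad/s): [2.57, 2.57, 3.14, 3.14, 3.14, 3.14, 3.14].

### API

Orientations are given as a unit quaternion [x, y, z, w].
In Python, from plant import r gives the robot as it stands.
- The arm moves only by the tool play_rows, never from a script. Its arguments are lists of equal length, an entry for each row: "translation": the shift along the tool's x, y, z in m, a list of three; "delta_rot": the turn, a rotation vector about the tool's x, y, z in degrees, a list of three; "grip": the opening, from -1 (shut) to 1 (fully open). In form: {"translation": [[x, y, z], ...], "delta_rot": [[rx, ry, rz], ...], "grip": [grip, ...]}. A call has 1 to 20 rows; each row shifts and turns the commanded pose from where the row before left it, along the tool's axes as they then stand; what a row does not reach is not made up. A row lasts 1/8 s, in which the tool goes at most 62.5 mm and 10.7 degrees, less where a joint would pass 70% of its speed; a pose out of reach is approached as far as the arm can. A call with a gripper value outside its range is refused whole. The fingers move at their own pace and stop on an object; "squeeze" is the grip in N (left out, the last holds). Time passes only in rows, so rows that do not move let the fingers close. It gives the time, the measured TCP pose, the force, the opening and the grip force at its end, in the units of the state.
- r.get_state(): the state, without advancing time (a new reading comes with each control period).
- r.snapshot(name): name is "scene" or "side" or "wrist"; returns the picture (384x512x3 uint8, blue, green, red); there is no depth.
- r.get_calibration(name): a dict with "intrinsics" (3x3 intrinsics, pixels), "k1" (the pictures are not rectified: a ray, as slopes to the right and down, at radius r is drawn at 1 + k1 r^2 times it, then the intrinsics apply), "eye" and "rotation" of the camera in the world. Camera axes: x right, y up, looking along -z (the intrinsics and any distortion apply to the point x, -y, -z); pixel columns grow to the right and rows downward; lengths in m; the calibration is good to about 2 mm. A picture is of the moment at which its call begins: read the wrist's pose just before it. get_calibration takes no time and is no camera call; for the wrist camera it gives the pose at the moment of the call.
- r.finish_job(): hands the job in; it is judged then, once.
Trained networks look in the newest picture that a camera, given by its name, has taken for a name from the list of things; names that differ only in an ending like _2 or _b are one class to them, and where a whole thing is asked for, a point or a joint stands for the part that bears it (a point fixed in the world has none). Each returns a list of dicts, best first, with "confidence" (0 to 1); they miss things now and then, are a little off and sometimes report something else, mostly with a low value. They report only what shows in the picture. A call takes as long as a camera call.
- r.look_for(camera, target): "point" ([x, y, z] in m, in world coordinates, good to about 4 mm: the middle of the surface that is visible of it).
- r.silhouettes(camera, target): "pixels" (384x512 bool, what is visible of it).
The state is a dict: "clock": time; "q": joint angles; "qd": joint speeds; "joint_torque": joint torques, N m; "tool_pos": TCP position; "eef_rot": TCP orientation; "contact_force": force on the tool from outside, world axes, zero at the start; "moment": the same for the moment, N m; "opening": opening from 0.0 (shut) to 1.0 (fully open); "finger_force": force on a finger pad.
Only numpy, scipy, OpenCV 4.12 (cv2) and the standard library are available. Lean on these libraries where they do the work, as an engineer would, in place of code of your own. Each camera call takes 0.05 s, during which the arm holds its last target. There are 200 camera calls.

## Working session

There is one attempt and no reset: what is moved stays moved. The work goes in short steps, Python scripts to look and compute and a tool call to move; the robot and the scene stay as the last step left them, time stands still between calls to the robot, and variables do not carry over. Pictures are saved under pics/ and viewed, at most 10 in all, crops included, and the job is handed in when it is done.

Besides the shell and the picture viewer there is one more tool, called after ">>>" as name(argument=value, ...) on one line, values as JSON. play_rows: Moves the arm, as the interface text tells. Its arguments: {"type":"object","properties":{"translation":{"type":"array","items":{"type":"array","items":{"type":"number"}}},"delta_rot":{"type":"array","items":{"type":"array","items":{"type":"number"}}},"grip":{"type":"array","items":{"type":"number"}},"squeeze":{"type":"number"}},"required":["translation","delta_rot","grip"]}

```bash
ls; mkdir -p pics; python3 - <<'E'
from plant import r
import cv2,numpy as np
s=r.get_state();print({k:np.round(v,3) for k,v in s.items()})
for c in("scene","side"):
    im=r.snapshot(c);cv2.imwrite(f"pics/{c}0.png",im)
    k=r.get_calibration(c);print(c,np.round(k["eye"],3),np.round(k["rotation"],3).tolist(),k["intrinsics"],k["k1"])
    for t in("unit_1","unit_1_top","tester","seat","mark","rack","due_seat","wait_seat_1","tray","yellow_place","green_place","blue_place","drag_hand"):
        print(t,[(np.round(d["point"],3).tolist(),round(d["confidence"],2)) for d in r.look_for(c,t)][:5])
a=cv2.imread("pics/scene0.png");b=cv2.imread("pics/side0.png")
E
```

```text
pics
{'clock': np.float64(0.0), 'q': array([ 1.353,  0.69 , -0.195,  1.566,  0.157,  0.902, -0.215]), 'qd': array([-0.   ,  0.001, -0.001, -0.002, -0.001, -0.001,  0.   ]), 'joint_torque': array([-0.0000e+00, -5.2755e+01, -1.2670e+00, -1.5343e+01, -5.3000e-02,
        7.0000e-03,  0.0000e+00]), 'tool_pos': array([ 0.156, -0.605,  0.302]), 'eef_rot': array([ 0.992,  0.126, -0.   , -0.001]), 'contact_force': array([0.059, 0.312, 0.544]), 'moment': array([-0.037, -0.002, -0.009]), 'finger_force': np.float64(0.0), 'opening': np.float64(0.999)}
scene [0.065 0.889 1.044] [-0.1, 0.386, 0.891, -0.218] [[398.46307035   0.         260.45404739]
 [  0.         398.46307035 194.6744184 ]
 [  0.           0.           1.        ]] 0.022160418407228
unit_1 [([0.426, 0.35, 0.077], 0.86), ([0.442, 0.207, 0.071], 0.82), ([0.431, 0.281, 0.074], 0.77)]
unit_1_top [([0.428, 0.348, 0.088], 0.65)]
tester [([0.62, 0.08, 0.035], 0.57)]
seat [([0.638, -0.015, 0.056], 0.87), ([0.419, 0.31, 0.02], 0.75), ([0.439, -0.26, 0.006], 0.56)]
mark [([0.643, -0.011, 0.049], 0.74), ([0.434, 0.278, 0.085], 0.55)]
rack [(
[... 339 characters left out ...]
 -0.279, 0.847] [[496.17557313   0.         253.67104999]
 [  0.         496.17557313 190.49068814]
 [  0.           0.           1.        ]] -0.0859945218677418
unit_1 [([0.431, 0.263, 0.056], 0.71), ([0.441, 0.195, 0.048], 0.65), ([0.428, 0.33, 0.062], 0.56)]
unit_1_top [([0.427, 0.329, 0.082], 0.46)]
tester [([0.428, 0.333, 0.061], 0.52), ([0.442, -0.34, 0.001], 0.18)]
seat [([0.417, 0.231, 0.024], 0.75)]
mark []
rack [([0.412, 0.236, 0.019], 0.65)]
due_seat []
wait_seat_1 [([0.415, 0.234, 0.021], 0.91)]
tray [([0.444, -0.343, 0.001], 0.72)]
yellow_place [([0.444, -0.336, 0.004], 0.72)]
green_place [([0.448, -0.339, 0.005], 0.73), ([0.432, 0.266, 0.056], 0.17)]
blue_place []
drag_hand []
```

View pics/scene0.png

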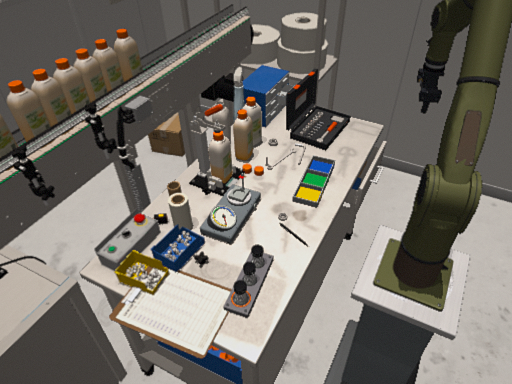

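View pics/side0.png

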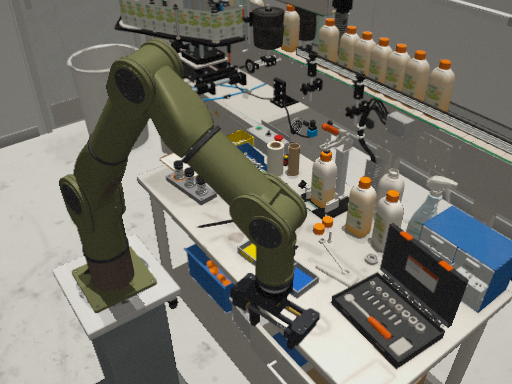

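The scene shows the rack near pixel (250,280) with the orange ring at its near (+y) end, the tester near (230,210) and the tray at (315,180). In the side view the units stand at (190,175). I'll go over the rack with the wrist camera.

```bash
cat > h.py <<'E'
from plant import r
import numpy as np, cv2
from scipy.spatial.transform import Rotation as R
def st():
    s=r.get_state(); return np.array(s["tool_pos"]),R.from_quat(s["eef_rot"]),s
def down(yaw):  # tool y at yaw (deg), z down
    c,s=np.cos(np.radians(yaw)),np.sin(np.radians(yaw))
    y=np.array([c,s,0]);z=np.array([0,0,-1.]);return R.from_matrix(np.c_[np.cross(y,z),y,z])
def leg(p0,R0,p1,R1,n):
    rv=(R0.inv()*R1).as_rotvec(); out=[]
    for i in range(n):
        Ri=R0*R.from_rotvec(rv*i/n); out.append(Ri.inv().apply((np.array(p1)-p0)/n))
    return np.round(np.array(out)*1000,1).tolist(),np.round(np.degrees(rv)/n,2).tolist()
def proj(c,P):
    k=r.get_calibration(c);Rm=np.array(k["rotation"]);Rm=R.from_quat(Rm) if Rm.size==4 else R.from_matrix(Rm)
    q=Rm.inv().apply(np.atleast_2d(P)-k["eye"]);s=q[:,:2]*[1,-1]/-q[:,2:]
    s=s*(1+k["k1"]*(s**2).sum(1,keepdims=True));K=np.array(k["intrinsics"]);return s*[K[0,0],K[1,1]]+K[:2,2]
def ray(c,uv,z):  # world point on plane z
    k=r.get_calibration(c);Rm=R.from_quat(k["rotation"]);K=np.array(k["intrinsics"])
    d=(np.atleast_2d(uv)-K[:2,2])/[K[0,0],K[1,1]];s=d.copy()
    for _ in range(20): s=d/(1+k["k1"]*(s**2).sum(1,keepdims=True))
    v=Rm.apply(np.c_[s*[1,-1],-np.ones(len(s))]);return k["eye"]+v*((z-k["eye"][2])/v[:,2:])
E
python3 - <<'E'
from h import *
p,Ro,s=st()
k=r.get_calibration("wrist");print(Ro.inv().apply(np.array(k["eye"])-p),(Ro.inv()*R.from_quat(k["rotation"])).as_matrix().round(3),k["intrinsics"],k["k1"])
w=[([.45,-.3,.32],-35),([.52,0,.32],-10),([.42,.26,.32],6)]
n=[7,6,5];R0=Ro
for (q,a),m in zip(w,n):
    R1=down(a);a_,b_=leg(p,R0,q,R1,m);print(a_,b_);p,R0=np.array(q),R1
im=cv2.imread("pics/scene0.png")[160:320,170:350];cv2.imwrite("pics/c1.png",cv2.resize(im,None,fx=4,fy=3.6,interpolation=cv2.INTER_CUBIC)[:, :720])
E
```

```text
[ 8.32562226e-02  3.43075282e-05 -8.13951279e-02] [[ 0.001  0.948  0.319]
 [ 1.    -0.001 -0.   ]
 [ 0.     0.319 -0.948]] [[289.30072411   0.         253.24049614]
 [  0.         289.30072411 189.6712515 ]
 [  0.           0.           1.        ]] 0.0073781820461742325
[[51.6, -31.8, -2.5], [54.5, -26.4, -2.5], [56.9, -20.8, -2.5], [58.7, -14.9, -2.5], [59.9, -8.9, -2.5], [60.5, -2.8, -2.5], [60.5, 3.3, -2.5]] [0.0, -0.0, -5.8]
[[47.6, -19.1, 0.0], [48.9, -15.6, 0.0], [49.9, -12.0, 0.0], [50.7, -8.4, 0.0], [51.1, -4.7, 0.0], [51.3, -0.9, 0.0]] [0.0, 0.0, -4.17]
[[47.7, -28.7, 0.0], [49.3, -26.0, 0.0], [50.6, -23.2, 0.0], [51.9, -20.4, 0.0], [52.9, -17.4, 0.0]] [0.0, 0.0, -3.2]
```

View pics/c1.png

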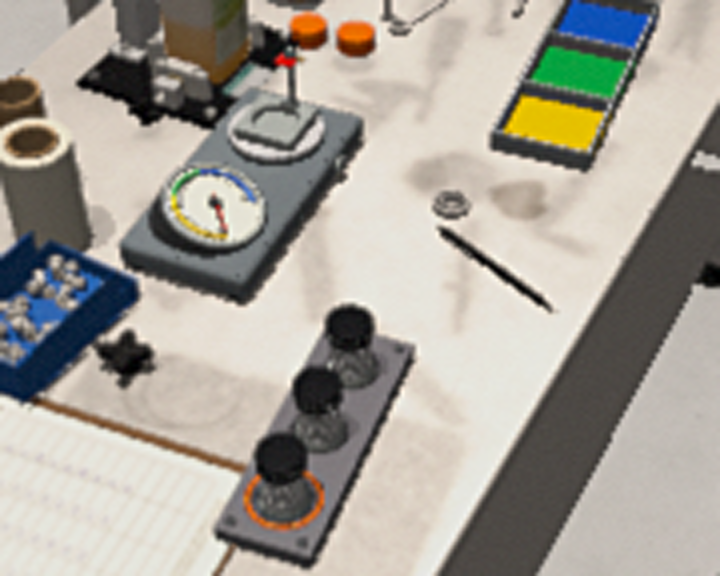

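The crop shows the tester's socket block at crop (275,130), the red blade on its post at (290,60), and a tall bottle standing close to it on the far side (205,40). I'll check the clearance to the bottle later.

>>> play_rows(translation=[[0.052, -0.032, -0.0025], [0.0545, -0.0264, -0.0025], [0.057, -0.021, -0.0025], [0.0587, -0.015, -0.0025], [0.06, -0.009, -0.0025], [0.0605, -0.003, -0.0025], [0.0605, 0.003, -0.0025], [0.0476, -0.019, 0], [0.049, -0.0156, 0], [0.05, -0.012, 0], [0.0507, -0.0084, 0], [0.051, -0.0047, 0], [0.051, -0.001, 0], [0.0477, -0.0287, 0], [0.0493, -0.026, 0], [0.0506, -0.023, 0], [0.052, -0.0204, 0], [0.053, -0.0174, 0], [0, 0, 0], [0, 0, 0]], delta_rot=[[0, 0, -5.8], [0, 0, -5.8], [0, 0, -5.8], [0, 0, -5.8], [0, 0, -5.8], [0, 0, -5.8], [0, 0, -5.8], [0, 0, -4.17], [0, 0, -4.17], [0, 0, -4.17], [0, 0, -4.17], [0, 0, -4.17], [0, 0, -4.17], [0, 0, -3.2], [0, 0, -3.2], [0, 0, -3.2], [0, 0, -3.2], [0, 0, -3.2], [0, 0, 0], [0, 0, 0]], grip=[1, 1, 1, 1, 1, 1, 1, 1, 1, 1, 1, 1, 1, 1, 1, 1, 1, 1, 1, 1])

```text
clock: 3.9
tool_pos: [0.4198, 0.2603, 0.3201]
eef_rot: [0.669, 0.743, -0.0, 0.0]
contact_force: [0.2, -0.2, -0.3]
opening: 0.999
finger_force: 0.0
```

```bash
python3 - <<'E'
from h import *
p,Ro,s=st();print(p.round(4),Ro.as_matrix().round(3).tolist(),s["clock"],s["q"].round(2) if hasattr(s["q"],'round') else s["q"])
im=r.snapshot("wrist");cv2.imwrite("pics/w1.png",im)
for t in("unit_1","unit_1_top","rack","due_seat","wait_seat_1"):
    print(t,[(np.round(d["point"],4).tolist(),round(d["confidence"],2)) for d in r.look_for("wrist",t)][:4])
for t in ("unit_1","unit_1_top"):
  for d in r.silhouettes("wrist",t):
    v,u=np.nonzero(d["pixels"]);print(t,len(u),u.min(),u.max(),v.min(),v.max(),d["confidence"])
E
```

```text
[0.4198 0.2603 0.3201] [[-0.105, 0.994, 0.0], [0.994, 0.105, -0.001], [-0.001, 0.0, -1.0]] 3.9 [-0.3   0.53 -0.55  1.92  0.38  0.79 -0.95]
unit_1 [([0.4311, 0.3416, 0.0834], 0.88), ([0.4341, 0.2772, 0.0858], 0.81), ([0.4453, 0.2085, 0.086], 0.71)]
unit_1_top [([0.4313, 0.3463, 0.0853], 0.87)]
rack [([0.432, 0.3001, 0.0189], 0.77)]
due_seat [([0.4257, 0.3019, 0.0186], 0.76), ([0.4498, 0.2071, 0.0835], 0.5)]
wait_seat_1 [([0.4335, 0.2986, 0.0192], 0.71)]
unit_1 1177 257 287 185 232 0.91
unit_1 1168 254 288 135 177 0.82
unit_1 1071 254 289 77 114 0.68
```

View pics/w1.png

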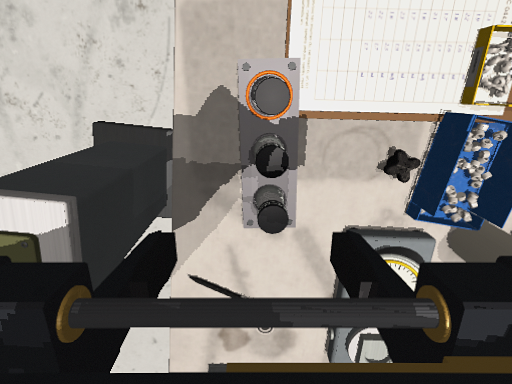

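The wrist view shows the orange ring round the due unit at (270,95), its cap at (271,96), and the other units at (270,160) and (272,217). I'll fit the ring and the rack's edges.

```bash
python3 - <<'E'
from h import *
im=cv2.imread("pics/w1.png");hsv=cv2.cvtColor(im,cv2.COLOR_BGR2HSV)
m=cv2.inRange(hsv,(3,150,120),(16,255,255));m[:60]=0;m[125:]=0;m[:,:235]=0;m[:,300:]=0
v,u=np.nonzero(m);P=ray("wrist",np.c_[u,v],.020)[:,:2]
A=np.c_[2*P,np.ones(len(P))];x=np.linalg.lstsq(A,(P**2).sum(1),rcond=None)[0];print("ring",x[:2],np.sqrt(x[2]+x[0]**2+x[1]**2),len(u))
s=r.silhouettes("wrist","rack");
M=s[0]["pixels"].astype(np.uint8);v,u=np.nonzero(M);c=cv2.findContours(M,cv2.RETR_EXTERNAL,cv2.CHAIN_APPROX_NONE)[0];c=max(c,key=cv2.contourArea)[:,0]
P=ray("wrist",c.astype(float),.02)[:,:2];print("rack",cv2.minAreaRect((P*1000).astype(np.float32)))
for d in r.silhouettes("wrist","unit_1"):
    v,u=np.nonzero(d["pixels"]);print(u.mean(),v.mean())
for o in [(.426,.350),(.431,.346),x[:2]]:
    print(o,proj("wrist",[[*o,.086],[*o,.02]]).round(1))
g=cv2.cvtColor(im,cv2.COLOR_BGR2GRAY);cv2.imwrite("pics/w1c.png",cv2.resize(im[55:245,220:320],None,fx=3,fy=3,interpolation=cv2.INTER_CUBIC))
E
```

```text
ring [0.4309596  0.34166076] 0.02747539737812861 403
rack ((439.9014587402344, 273.2033996582031), (77.91275024414062, 224.44619750976562), 7.2045674324035645)
271.2039082412914 208.96686491079015
270.5085616438356 156.6498287671233
271.91316526610643 95.63492063492063
(0.426, 0.35) [[268.3  87.3]
 [265.8  88.2]]
(0.431, 0.346) [[272.7  91.9]
 [269.4  92. ]]
[0.4309596  0.34166076] [[272.1  96.3]
 [268.9  95.7]]
```

View pics/w1c.png

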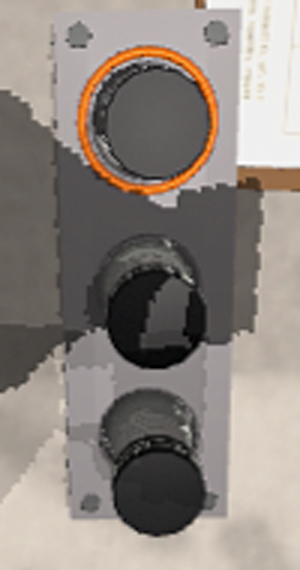

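>>> play_rows(translation=[[0.04, 0.01, 0.03], [0.04, 0.0097, 0.03], [0, 0, 0.04], [0, 0, 0.04], [0, 0, 0.03], [0, 0, 0.02], [0, 0, 0.009], [0, 0, 0], [0, 0, 0], [0, 0, 0], [0, 0, 0], [0, 0, 0], [0, 0, 0], [0, 0, 0], [0, 0, 0]], delta_rot=[[0, 0, -1], [0, 0, 0], [0, 0, 0], [0, 0, 0], [0, 0, 0], [0, 0, 0], [0, 0, 0], [0, 0, 0], [0, 0, 0], [0, 0, 0], [0, 0, 0], [0, 0, 0], [0, 0, 0], [0, 0, 0], [0, 0, 0]], grip=[1, 1, 1, 1, 1, 1, 1, 1, 0, -0.3, -0.5, -0.5, -0.5, -0.5, -0.5], squeeze=25)

```text
clock: 6.28
tool_pos: [0.4301, 0.3428, 0.1212]
eef_rot: [0.662, 0.749, 0.0, 0.0]
contact_force: [0.1, -0.7, 0.4]
opening: 0.42
finger_force: 25.0
```

```bash
python3 - <<'E'
from h import *
p,Ro,s=st();print(p.round(4),Ro.as_matrix().round(3).tolist(),s["clock"],s["contact_force"],s["moment"],s["opening"],s["finger_force"])
E
```

```text
[0.4301 0.3428 0.1212] [[-0.123, 0.992, 0.0], [0.992, 0.123, 0.0], [0.0, 0.0, -1.0]] 6.275 [ 0.0747441  -0.69424057  0.36380371] [ 0.02543466 -0.16845428  0.03371171] 0.419606498611212 24.997922591865063
```

>>> play_rows(translation=[[0, 0, -0.006], [0, 0, -0.01], [0, 0, -0.015], [0, 0, -0.04], [0, 0, -0.05], [0, 0, -0.05], [-0.0464, 0.0285, -0.029], [-0.0464, 0.0285, 0], [-0.0464, 0.0285, 0], [-0.0464, 0.0285, 0], [-0.0464, 0.0285, 0], [0, 0, 0], [0, 0, 0]], delta_rot=[[0, 0, 0], [0, 0, 0], [0, 0, 0], [0, 0, 0], [0, 0, 0], [0, 0, 0], [0, 0, 0], [0, 0, 0], [0, 0, 0], [0, 0, 0], [0, 0, 0], [0, 0, 0], [0, 0, 0]], grip=[-0.5, -0.5, -0.5, -0.5, -0.5, -0.5, -0.5, -0.5, -0.5, -0.5, -0.5, -0.5, -0.5])

```text
clock: 7.9
tool_pos: [0.5993, 0.1305, 0.3219]
eef_rot: [0.662, 0.749, 0.0, -0.0]
contact_force: [-0.6, 0.0, -0.2]
opening: 0.418
finger_force: 25.0
```

```bash
python3 - <<'E'
from h import *
p,Ro,s=st();print(p.round(4),Ro.as_matrix().round(3).tolist(),s["clock"],s["contact_force"],s["opening"],s["finger_force"])
im=r.snapshot("wrist");cv2.imwrite("pics/w2.png",im)
for t in("unit_1","unit_1_top","tester","seat","mark","needle","drag_hand"):
    print(t,[(np.round(d["point"],4).tolist(),proj("wrist",d["point"]).round(0).tolist(),round(d["confidence"],2)) for d in r.look_for("wrist",t)][:4])
E
```

```text
[0.5993 0.1305 0.3219] [[-0.123, 0.992, -0.0], [0.992, 0.123, 0.001], [0.001, -0.0, -1.0]] 7.9 [-0.5858559   0.04555209 -0.23355317] 0.4184096250047871 25.00162560492754
unit_1 [([0.4532, 0.1998, 0.0889], [[121.0, 90.0]], 0.68), ([0.5973, 0.1355, 0.2873], [[250.0, 271.0]], 0.58), ([0.4447, 0.2651, 0.0838], [[113.0, 18.0]], 0.55)]
unit_1_top [([0.4445, 0.2678, 0.0889], [[110.0, 13.0]], 0.73), ([0.5996, 0.137, 0.2861], [[255.0, 268.0]], 0.61)]
tester [([0.6469, 0.1225, 0.0401], [[289.0, 173.0]], 0.81)]
seat [([0.6523, -0.0524, 0.1196], [[277.0, 327.0]], 0.49)]
mark [([0.6493, -0.0561, 0.1174], [[274.0, 327.0]], 0.38)]
needle [([0.6234, 0.1136, 0.0652], [[271.0, 182.0]], 0.4)]
drag_hand [([0.6309, 0.1174, 0.06], [[277.0, 178.0]], 0.59)]
```

View pics/w2.png

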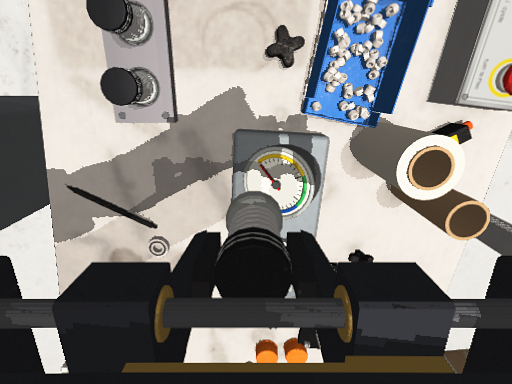

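The wrist view shows the unit held at (250,240) in front of the tester. The dial is at (280,182) with the hands near zero, and the socket is hidden behind the gripper. I'll shift sideways to see the socket beside the held unit.

>>> play_rows(translation=[[-0.04, -0.0285, 0], [-0.04, -0.0285, 0], [-0.04, -0.0285, 0], [0, 0, 0], [0, 0, 0]], delta_rot=[[0, 0, 0], [0, 0, 0], [0, 0, 0], [0, 0, 0], [0, 0, 0]], grip=[-0.5, -0.5, -0.5, -0.5, -0.5])

```text
clock: 8.93
tool_pos: [0.5302, 0.0011, 0.3216]
eef_rot: [0.662, 0.749, 0.001, 0.0]
contact_force: [0.3, 0.2, -1.1]
opening: 0.416
finger_force: 25.0
```

```bash
python3 - <<'E'
from h import *
p,Ro,s=st();print(p.round(4),s["clock"])
im=r.snapshot("wrist");cv2.imwrite("pics/w3.png",im)
for t in("tester","seat","mark","unit_1"):
    print(t,[(np.round(d["point"],4).tolist(),proj("wrist",d["point"]).round(0).tolist(),round(d["confidence"],2)) for d in r.look_for("wrist",t)][:3])
M=r.silhouettes("wrist","tester")[0]["pixels"].astype(np.uint8);np.save("m3.npy",M)
sc=r.snapshot("scene");cv2.imwrite("pics/s3.png",sc)
cv2.imwrite("pics/w3c.png",cv2.resize(im[60:260,240:440],None,fx=3,fy=3,interpolation=cv2.INTER_CUBIC))
E
```

```text
[0.5302 0.0011 0.3216] 8.925
tester [([0.6305, 0.0621, 0.0403], [[340.0, 124.0]], 0.55)]
seat [([0.6431, -0.0193, 0.0509], [[338.0, 190.0]], 0.63)]
mark [([0.6405, -0.0238, 0.0509], [[336.0, 193.0]], 0.63)]
unit_1 [([0.4511, 0.1687, 0.0166], [[204.0, 8.0]], 0.68)]
```

View pics/w3c.png

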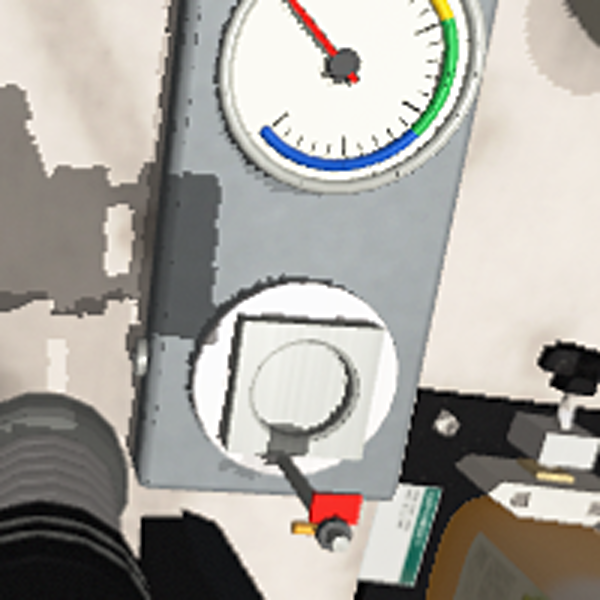

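The crop shows the empty socket: hole rim centre at crop (303,389), block corners near (242,320), (380,328), (360,460) and (232,452). The red blade and post are at (333,525), and the bottle station starts at about x=420 on the right.

```bash
python3 - <<'E'
from h import *
f=lambda a:(np.array(a,float)+.5)/3-.5+[240,60]
print("hole",ray("wrist",f([[303,389]]),.060))
q=ray("wrist",f([[242,320],[380,328],[360,460],[232,452]]),.060);print(q.round(4),q.mean(0),np.linalg.norm(q-np.roll(q,1,0),axis=1))
e=(q[1]-q[0]+q[2]-q[3]);print("yaw",np.degrees(np.arctan2(e[1],e[0])))
e=(q[0]-q[3]+q[1]-q[2]);print("yawy",np.degrees(np.arctan2(-e[0],e[1])))
print("housing L edge",ray("wrist",f([[170,130],[140,470],[145,487],[393,497]]),.034))
print("post top",ray("wrist",f([[335,533]]),.125),"blade",ray("wrist",f([[290,478],[335,508]]),.115))
print("bottle base",ray("wrist",f([[445,560],[425,600]]),.03))
# hough on native for hole
im=cv2.imread("pics/scene0.png");cv2.imwrite("pics/s0c.png",cv2.resize(im[90:250,160:320],None,fx=3.7,fy=3.7,interpolation=cv2.INTER_CUBIC))
p,_,s=st();print(s["q"])
E
```

```text
hole [[ 0.64212537 -0.01630858  0.06      ]]
[[ 0.6112  0.0095  0.06  ]
 [ 0.6673  0.0132  0.06  ]
 [ 0.6732 -0.0446  0.06  ]
 [ 0.6184 -0.0478  0.06  ]] [ 0.64253164 -0.01744346  0.06      ] [0.05773973 0.05627061 0.05806195 0.05496843]
yaw 3.544726260550628
yawy 6.475656089298417
housing L edge [[ 0.57338285  0.07819407  0.034     ]
 [ 0.58542507 -0.07190295  0.034     ]
 [ 0.58910789 -0.08010485  0.034     ]
 [ 0.70454192 -0.07066264  0.034     ]]
post top [[ 0.64212438 -0.04899392  0.125     ]] blade [[ 0.62532318 -0.03411053  0.115     ]
 [ 0.64417134 -0.04378664  0.115     ]]
bottle base [[ 0.73977626 -0.10184722  0.03      ]
 [ 0.73603334 -0.1246576   0.03      ]]
[ 0.27352725  0.58787557 -0.58856157  1.81717176  0.41702161  0.86257196
 -0.38970002]
```

View pics/s0c.png

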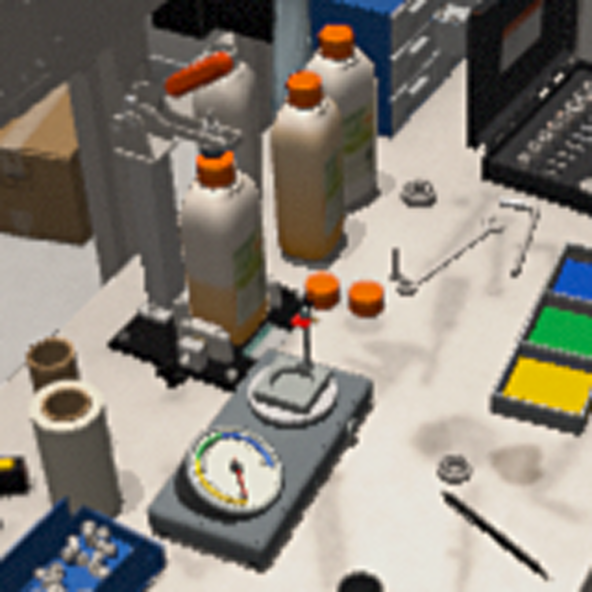

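The crop shows the bottle station to the +x/-y side of the socket. From the wrist view its near edge is about x=0.736, y≈-0.12, so the gripper body at yaw 7° clears it. Now I'll check where the unit sits in the hand.

```bash
python3 - <<'E'
from h import *
p,Ro,s=st();print(p.round(4))
for zf in (.111,.113):
  for dx in (-.003,0,.003):
    a=np.linspace(0,2*np.pi,200);c=[]
    for rr,z in((.02,zf-.003),(.0175,zf),(.02,zf-.016)):
        L=np.c_[dx+rr*np.cos(a),rr*np.sin(a),np.full(200,z)];c.append(proj("wrist",p+Ro.apply(L)))
    c=np.vstack(c);print(zf,dx,c.min(0).round(1),c[:,0].max().round(1))
im=cv2.imread("pics/w3.png");g=cv2.cvtColor(im,cv2.COLOR_BGR2GRAY)
print(g[183:200,248:262:3].T);print(g[200,225:300]);print(g[196,225:300])
E
```

```text
[0.53   0.0012 0.3212]
0.111 -0.003 [223.  192.9] 282.6
0.111 0 [222.9 188.8] 282.7
0.111 0.003 [222.7 184.7] 282.8
0.113 -0.003 [223.3 192. ] 282.3
0.113 0 [223.2 187.9] 282.4
0.113 0.003 [223.  183.8] 282.6
[[199 197 196 194 191 189 188 186  98  71  72  75  79 100 101  86 114]
 [201 199 198 197 196 197 200 175  92  72  76  74  82  99 103 103 121]
 [202 201 201 201 200 200 205 179  94  72  74  75  82  97 102 102 121]
 [233 232 232 232 232 233 236 211 103  72  75  77  82  99 100 100 122]
 [235 233 233 233 233 234 235 242 129  70  75  75  82  99 100 100 118]]
[161 160 159 158 159 160 158 132  77  66  68  73  86  93  93  92  79  85
 100 111 120 123 123 123 122 120 122 122 123 123 124 125 125 125 124 124
 122 121 115 101  81  79  80  80  79  78  75  68  65  73 124 192 212 207
 205 203 205 186  83  88  65  45  63 101 130 126 112 169 166 168 169 168
 169 169 171]
[162 160 156 154 155 154 157 158 159 156 157 148  98  75  71  72  74  75
  74  75  77  88  97 100 100  98  99  98  98  97  98  97  99  99  98  99
  95  88  77  71  69  70  70  67  66  71 122 190 210 206 204 204 204 203
 202 201 200 203 187  86  85  42  53  88 124 135 135 115 170 169 169 169
 169 169 169]
```

>>> play_rows(translation=[[-0.015, 0.0545, 0], [-0.015, 0.0545, 0], [0, 0, 0.03], [0, 0, 0.035], [0, 0, 0.035], [0, 0, 0.025], [0, 0, 0.016], [0, 0, 0], [0, 0, 0]], delta_rot=[[0, 0, 0], [0, 0, 0], [0, 0, 0], [0, 0, 0], [0, 0, 0], [0, 0, 0], [0, 0, 0], [0, 0, 0], [0, 0, 0]], grip=[-0.5, -0.5, -0.5, -0.5, -0.5, -0.5, -0.5, -0.5, -0.5])

```text
clock: 10.4
tool_pos: [0.6423, -0.0157, 0.1812]
eef_rot: [0.662, 0.749, 0.001, 0.001]
contact_force: [0.5, -0.2, -0.4]
opening: 0.414
finger_force: 25.0
```

```bash
python3 - <<'E'
from h import *
p,Ro,s=st();print(p.round(4),s["clock"],s["contact_force"],s["moment"])
im=r.snapshot("wrist");cv2.imwrite("pics/w4.png",im)
c=proj("wrist",[[.6422,-.017,.06],[.6422,-.017,.068]]);print(c)
cv2.imwrite("pics/w4c.png",cv2.resize(im[100:300,150:350],None,fx=3,fy=3,interpolation=cv2.INTER_CUBIC))
E
```

```text
[ 0.6423 -0.0157  0.1812] 10.4 [ 0.49062102 -0.21509022 -0.37008934] [-0.04928227 -0.09198304 -0.03554978]
[[252.03386474 209.79205055]
 [252.00156298 213.98934961]]
```

View pics/w4c.png

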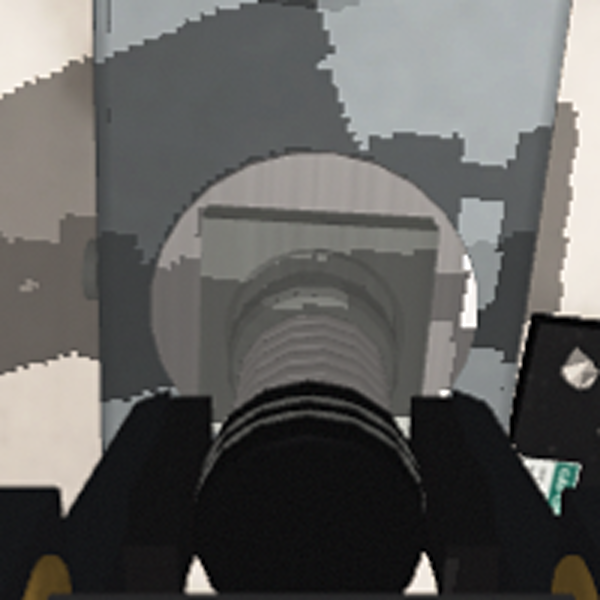

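The view shows the foot over the socket: hole rim centre about crop x=316, unit about x=312, so roughly 1 mm off. I'll correct that and lower slowly.

>>> play_rows(translation=[[0, 0.0008, 0.004], [0, 0, 0.003], [0, 0, 0.003], [0, 0, 0.002], [0, 0, 0]], delta_rot=[[0, 0, 0], [0, 0, 0], [0, 0, 0], [0, 0, 0], [0, 0, 0]], grip=[-0.5, -0.5, -0.5, -0.5, -0.5])

```text
clock: 11.08
tool_pos: [0.6423, -0.0159, 0.168]
eef_rot: [0.662, 0.749, -0.0, -0.0]
contact_force: [-0.1, -0.2, -0.2]
opening: 0.421
finger_force: 25.0
```

>>> play_rows(translation=[[0, 0, 0.002], [0, 0, 0.001], [0, 0, 0]], delta_rot=[[0, 0, 0], [0, 0, 0], [0, 0, 0]], grip=[-0.5, -0.5, -0.5])

```text
clock: 11.45
tool_pos: [0.6424, -0.0159, 0.1651]
eef_rot: [0.662, 0.749, -0.0, -0.0]
contact_force: [0.1, 0.3, -0.9]
opening: 0.418
finger_force: 25.0
```

>>> play_rows(translation=[[0, 0, 0.001], [0, 0, 0], [0, 0, 0]], delta_rot=[[0, 0, 0], [0, 0, 0], [0, 0, 0]], grip=[-0.5, -0.5, -0.5])

```text
clock: 11.82
tool_pos: [0.6425, -0.0159, 0.1643]
eef_rot: [0.662, 0.749, 0.0, 0.0]
contact_force: [0.7, 0.1, -1.4]
opening: 0.422
finger_force: 25.0
```

>>> play_rows(translation=[[0, 0, 0], [0, 0, 0], [0, 0, 0], [0, 0, 0], [0, 0, -0.02], [0, 0, -0.03], [0, 0, 0], [0, 0, 0], [0, 0, 0], [0, 0, 0], [0, 0, 0], [0, 0, 0]], delta_rot=[[0, 0, 0], [0, 0, 0], [0, 0, 0], [0, 0, 0], [0, 0, 0], [0, 0, 0], [0, 0, 0], [0, 0, 0], [0, 0, 0], [0, 0, 0], [0, 0, 0], [0, 0, 0]], grip=[0, 0.3, 0.5, 0.5, 0.5, 0.5, -1, -1, -1, -1, -1, -1])

```text
clock: 13.32
tool_pos: [0.6424, -0.0159, 0.214]
eef_rot: [0.662, 0.749, -0.0, -0.0]
contact_force: [0.1, -0.2, 0.8]
opening: 0.092
finger_force: 0.0
```

```bash
python3 - <<'E'
from h import *
p,Ro,s=st();print(p.round(4),s["clock"],s["contact_force"],s["opening"])
im=r.snapshot("scene");cv2.imwrite("pics/s5.png",im);r.snapshot("wrist")
for c in("scene","wrist"):
  for t in("unit_1_top","unit_1"):
    print(c,t,[(np.round(d["point"],4).tolist(),round(d["confidence"],2)) for d in r.look_for(c,t)][:4])
k=cv2.resize(im[140:260,170:290],None,fx=5,fy=5,interpolation=cv2.INTER_CUBIC);cv2.imwrite("pics/s5c.png",k)
print(proj("scene",[[.6422,-.017,.129],[.6422,-.017,.067]]))
E
```

```text
[ 0.6424 -0.0159  0.214 ] 13.325 [ 0.10536387 -0.19162709  0.76824015] 0.09196507430762849
scene unit_1_top [([0.6396, -0.0086, 0.1302], 0.47), ([0.4283, 0.3149, 0.0177], 0.47)]
scene unit_1 [([0.4439, 0.205, 0.0697], 0.8), ([0.6409, -0.0096, 0.1036], 0.73), ([0.4334, 0.2808, 0.0701], 0.55)]
wrist unit_1_top [([0.6225, 0.113, 0.069], 0.67), ([0.6448, -0.0044, 0.1258], 0.65)]
wrist unit_1 [([0.6389, -0.0072, 0.1259], 0.63)]
[[237.53589954 178.04631201]
 [238.37265602 191.00222816]]
```

View pics/s5c.png

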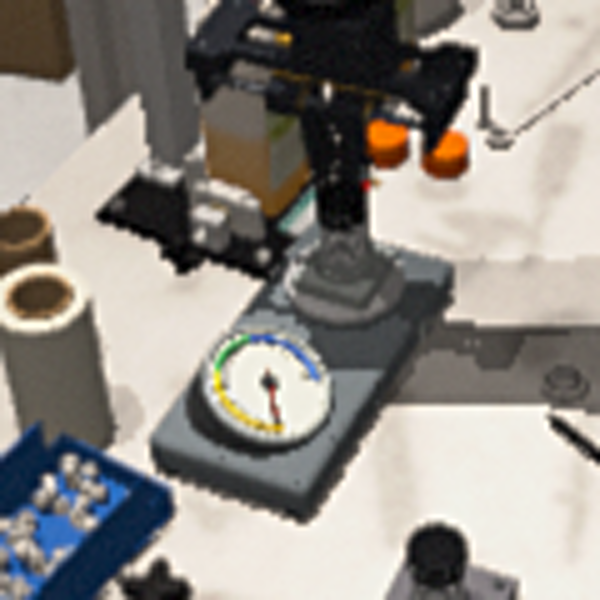

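The cropped scene shows the unit upright in the socket (crop (340,240)), the closed fingers above its cap, and the needle near zero. The picture budget is now spent, so the rest is numeric. Next I touch down and press gently.

>>> play_rows(translation=[[0, 0, 0.008], [0, 0, 0.008], [0, 0, 0.003], [0, 0, 0], [0, 0, 0]], delta_rot=[[0, 0, 0], [0, 0, 0], [0, 0, 0], [0, 0, 0], [0, 0, 0]], grip=[-1, -1, -1, -1, -1])

```text
clock: 14.25
tool_pos: [0.6426, -0.0158, 0.1954]
eef_rot: [0.662, 0.749, 0.0, 0.0]
contact_force: [0.3, 0.2, 0.2]
opening: 0.009
finger_force: 0.0
```

>>> play_rows(translation=[[0, 0, 0.002], [0, 0, 0.002], [0, 0, 0.002], [0, 0, 0.002], [0, 0, 0], [0, 0, 0]], delta_rot=[[0, 0, 0], [0, 0, 0], [0, 0, 0], [0, 0, 0], [0, 0, 0], [0, 0, 0]], grip=[-1, -1, -1, -1, -1, -1])

```text
clock: 15.0
tool_pos: [0.6427, -0.0159, 0.1874]
eef_rot: [0.662, 0.749, 0.0, 0.0]
contact_force: [1.2, -0.8, 3.8]
opening: 0.003
finger_force: 1.9
```

```bash
python3 - <<'E'
from h import *
F=[];Z=[]
for i in range(6):
    r.snapshot("scene");p,Ro,s=st();F.append(s["contact_force"]);Z.append(p)
print(np.mean(F,0),np.std(F,0),np.mean(Z,0),np.std(Z,0),s["opening"])
print([(np.round(d["point"],4).tolist(),round(d["confidence"],2)) for d in r.look_for("scene","unit_1_top")][:4])
E
```

```text
[ 0.34484959 -0.05880414  3.86735955] [0.55671823 0.37853836 0.52878003] [ 0.64262978 -0.01585476  0.18737563] [6.69055568e-06 1.38528376e-05 1.42054770e-05] 0.004798280341356364
[([0.4288, 0.3176, 0.0196], 0.73), ([0.6315, 0.0004, 0.1167], 0.57)]
```

>>> play_rows(translation=[[0, 0, 0.0015], [0, 0, 0.0015], [0, 0, 0.0015], [0, 0, 0.0015], [0, 0, 0], [0, 0, 0]], delta_rot=[[0, 0, 0], [0, 0, 0], [0, 0, 0], [0, 0, 0], [0, 0, 0], [0, 0, 0]], grip=[-1, -1, -1, -1, -1, -1])

```text
clock: 16.1
tool_pos: [0.6426, -0.0159, 0.1813]
eef_rot: [0.662, 0.749, 0.0, 0.0]
contact_force: [0.9, 0.2, 5.1]
opening: 0.006
finger_force: 2.6
```

```bash
cat > f.py <<'E'
from h import *
F=[];Z=[]
for i in range(8):
    im=r.snapshot("scene");p,Ro,s=st();F.append(s["contact_force"][2]);Z.append(p[2])
F=np.mean(F);z=np.mean(Z);tip=z-.064
print("F",F,"z",z,"tip",tip,"cap-mark mm",(tip-.115)*1e3+.25*(F+.8),"clock",s["clock"])
cv2.imwrite("pics/sp.png",im);w=r.snapshot("wrist");cv2.imwrite("pics/wp.png",w)
# needle: red pixels on the dial, wrist view
h=cv2.cvtColor(w,cv2.COLOR_BGR2HSV);m=cv2.inRange(h,(0,120,80),(8,255,255))|cv2.inRange(h,(172,120,80),(180,255,255))
n,l,stt,c=cv2.connectedComponentsWithStats(m)
for i in range(1,n):
    if stt[i,4]>15: print("red",stt[i],c[i].round(1))
E
python3 f.py
```

```text
F 5.068069731575566 z 0.1813181010615858 tip 0.1173181010615858 cap-mark mm 3.7851184944796863 clock 16.5
red [258   0   8  12  52] [261.2   5.1]
red [251  26   5   7  29] [252.8  28.9]
red [253 281   2   9  18] [253.5 285. ]
```

>>> play_rows(translation=[[0, 0, 0.0012], [0, 0, 0.0012], [0, 0, 0.001], [0, 0, 0.0005], [0, 0, 0], [0, 0, 0]], delta_rot=[[0, 0, 0], [0, 0, 0], [0, 0, 0], [0, 0, 0], [0, 0, 0], [0, 0, 0]], grip=[-1, -1, -1, -1, -1, -1])

```text
clock: 17.3
tool_pos: [0.6426, -0.0159, 0.1775]
eef_rot: [0.662, 0.749, 0.0, 0.0]
contact_force: [0.5, -0.9, 5.9]
opening: 0.003
finger_force: 3.0
```

```bash
python3 f.py; python3 - <<'E'
from h import *
im=cv2.imread("pics/sp.png");h=cv2.cvtColor(im,cv2.COLOR_BGR2HSV)[140:220,200:270]
m=cv2.inRange(h,(0,150,90),(7,255,255))|cv2.inRange(h,(174,150,90),(180,255,255))
n,l,s,c=cv2.connectedComponentsWithStats(m)
for i in range(1,n): print(s[i]+[200,140,0,0,0],c[i]+[200,140])
a=np.radians(4.7);ax=np.array([.6422,-.017])
print(proj("scene",[[.645,-.053,.1134],[.644,-.045,.1134],[.6422,-.017,.1134]]))
E
```

```text
F 6.383992635772285 z 0.1775573771652935 tip 0.11355737716529349 cap-mark mm 0.35337532423655427 clock 17.7
red [259   0   9  11  48] [262.7   4.6]
red [248  24   7   7  29] [251.1  27.2]
[243 176   1   2   2] [243.  176.5]
[220 217   1   1   1] [220. 217.]
[[242.06947556 175.32924548]
 [241.2134505  176.68694673]
 [237.7512394  181.37900631]]
```

>>> play_rows(translation=[[0, 0, 0.0003], [0, 0, 0], [0, 0, 0], [0, 0, 0], [0, 0, 0], [0, 0, 0], [0, 0, 0], [0, 0, 0], [0, 0, 0], [0, 0, 0], [0, 0, 0], [0, 0, 0], [0, 0, 0], [0, 0, 0]], delta_rot=[[0, 0, 0], [0, 0, 0], [0, 0, 0], [0, 0, 0], [0, 0, 0], [0, 0, 0], [0, 0, 0], [0, 0, 0], [0, 0, 0], [0, 0, 0], [0, 0, 0], [0, 0, 0], [0, 0, 0], [0, 0, 0]], grip=[-1, -1, -1, -1, -1, -1, -1, -1, -1, -1, -1, -1, -1, -1])

```text
clock: 19.5
tool_pos: [0.6426, -0.0159, 0.1773]
eef_rot: [0.662, 0.749, 0.0, 0.0]
contact_force: [0.3, 0.3, 6.5]
opening: 0.003
finger_force: 3.1
```

```bash
python3 f.py
```

```text
F 6.473906968584222 z 0.1772818765781574 tip 0.11328187657815739 cap-mark mm 0.10035332030343702 clock 19.9
red [259   0   9  11  51] [262.9   4.6]
red [248  23   7   8  31] [251.   26.7]
```

Held level for about 2 s. Now I lift off and read the dial before regripping.

>>> play_rows(translation=[[0, 0, -0.003], [0, 0, -0.006], [0, 0, -0.01], [0, 0, -0.018], [0, 0, 0], [0, 0, 0], [0, 0, 0]], delta_rot=[[0, 0, 0], [0, 0, 0], [0, 0, 0], [0, 0, 0], [0, 0, 0], [0, 0, 0], [0, 0, 0]], grip=[-1, -1, -1, 0.5, 0.5, 0.5, 0.5])

```text
clock: 20.82
tool_pos: [0.642, -0.0161, 0.2134]
eef_rot: [0.662, 0.749, -0.001, -0.0]
contact_force: [0.0, 0.5, -0.5]
opening: 0.434
finger_force: 0.0
```

```bash
python3 - <<'E'
from h import *
p,Ro,s=st();print(p.round(4),s["clock"],s["opening"])
im2=r.snapshot("scene");cv2.imwrite("pics/s6.png",im2);w=r.snapshot("wrist")
print([(np.round(d["point"],4).tolist(),round(d["confidence"],2)) for d in r.look_for("wrist","unit_1_top")+r.look_for("scene","unit_1_top")])
for nm,im in(("press",cv2.imread("pics/sp.png")),("after",im2)):
    sub=cv2.resize(im,None,fx=4,fy=4,interpolation=cv2.INTER_CUBIC)
    v,u=np.mgrid[0:384*4,0:512*4];box=(u>200*4)&(u<245*4)&(v>195*4)&(v<240*4)
    h=cv2.cvtColor(sub,cv2.COLOR_BGR2HSV);H,S,V=h[...,0],h[...,1],h[...,2]
    white=box&(S<45)&(V>190)
    uu,vv=u[box],v[box]
    P=ray("scene",np.c_[(uu+.5)/4-.5,(vv+.5)/4-.5],.066)[:,:2]
    hb,sb,vb=H[box],S[box],V[box]
    bands={"yel":(hb>20)&(hb<33)&(sb>120),"grn":(hb>45)&(hb<85)&(sb>120),"blu":(hb>100)&(hb<125)&(sb>120)&(vb>110)}
    B=np.vstack([P[m] for m in bands.values()])
    A=np.c_[2*B,np.ones(len(B))];x=np.linalg.lstsq(A,(B**2).sum(1),rcond=None)[0];c=x[:2];R_=np.sqrt(x[2]+c@c);print(nm,"c",c,R_)
    d=P-c;rad=np.hypot(*d.T);az=np.degrees(np.arctan2(d[:,1],d[:,0]))
    for k,m in bands.items():
        a=np.sort(-az[m&(abs(rad-R_)<.006)]%360);g=np.diff(np.r_[a,a[0]+360]);i=g.argmax();print(k,"cw from",a[(i+1)%len(a)].round(),"to",a[i].round(),m.sum())
    for k,m in(("red",((hb<8)|(hb>172))&(sb>110)),("dark",(vb<110)&(sb<110))):
        q=m&(rad>.01)&(rad<R_-.008);hist,_=np.histogram(-az[q]%360,36,(0,360));print(k,[(i*10,n) for i,n in enumerate(hist) if n>6])
E
```

```text
[ 0.642  -0.0161  0.2134] 20.825 0.43449118776870493
[([0.6417, -0.0087, 0.1291], 0.66), ([0.639, -0.0055, 0.1298], 0.66), ([0.4253, 0.3213, 0.0193], 0.3)]
press c [0.62650179 0.11570087] 0.03751621581383297
yel cw from 224.0 to 347.0 408
grn cw from 352.0 to 29.0 83
blu cw from 45.0 to 144.0 191
red [(300, np.int64(32)), (310, np.int64(12))]
dark []
after c [0.62650571 0.11579051] 0.0375271117493154
yel cw from 224.0 to 347.0 407
grn cw from 352.0 to 28.0 83
blu cw from 47.0 to 144.0 189
red [(220, np.int64(25)), (230, np.int64(7))]
dark [(290, np.int64(12)), (300, np.int64(14))]
```

The drag hand stands about 77° past zero (≈7.1 N), well inside yellow. Regrip and lift.

>>> play_rows(translation=[[0, 0, 0], [0, 0, 0], [0, 0, 0.015], [0, 0, 0.02], [0, 0, 0.0135], [0, 0, 0], [0, 0, 0], [0, 0, 0], [0, 0, 0], [0, 0, 0], [0, 0, 0], [0, 0, 0]], delta_rot=[[0, 0, 0], [0, 0, 0], [0, 0, 0], [0, 0, 0], [0, 0, 0], [0, 0, 0], [0, 0, 0], [0, 0, 0], [0, 0, 0], [0, 0, 0], [0, 0, 0], [0, 0, 0]], grip=[0.8, 0.8, 0.8, 0.8, 0.8, 0.8, 0, -0.5, -0.5, -0.5, -0.5, -0.5], squeeze=25)

```text
clock: 22.52
tool_pos: [0.6426, -0.0159, 0.1657]
eef_rot: [0.662, 0.749, 0.0, 0.0]
contact_force: [-0.3, 0.1, 0.7]
opening: 0.417
finger_force: 25.0
```

>>> play_rows(translation=[[0, 0, -0.005], [0, 0, -0.008], [0, 0, -0.012], [0, 0, -0.03], [0, 0, -0.05], [0, 0, -0.05], [0, 0, 0]], delta_rot=[[0, 0, 0], [0, 0, 0], [0, 0, 0], [0, 0, 0], [0, 0, 0], [0, 0, 0], [0, 0, 0]], grip=[-0.5, -0.5, -0.5, -0.5, -0.5, -0.5, -0.5])

```text
clock: 23.4
tool_pos: [0.6444, -0.015, 0.326]
eef_rot: [0.662, 0.749, 0.004, 0.003]
contact_force: [0.3, 0.4, -1.2]
opening: 0.423
finger_force: 25.0
```

```bash
python3 - <<'E'
from h import *
p,Ro,s=st();print(p.round(4),Ro.as_matrix().round(3).tolist(),s["clock"],s["opening"],s["contact_force"])
im=r.snapshot("scene")
v,u=np.mgrid[0:384,0:512]
im0=cv2.imread("pics/scene0.png");h=cv2.cvtColor(im0,cv2.COLOR_BGR2HSV)
for k,lo,hi in(("yel",20,33),("grn",50,85),("blu",100,125)):
    m=cv2.inRange(h,(lo,150,90),(hi,255,255));m[:150]=0;m[210:]=0;m[:,285:][:,60:]=0;m[:,:285]=0
    q=cv2.findNonZero(m)[:,0].astype(float);P=ray("scene",q,.004)[:,:2];print(k,len(q),P.mean(0).round(4),cv2.minAreaRect((P*1000).astype(np.float32)))
m=np.zeros(1)
print("unit in scene",[(np.round(d["point"],4).tolist(),round(d["confidence"],2)) for d in r.look_for("scene","unit_1")])
# plan to a vantage point near yellow place
R1=down(7)
print(leg(p,Ro,[.44,-.17,.30],R1,5))
E
```

```text
[ 0.6444 -0.015   0.326 ] [[-0.122, 0.992, 0.01], [0.992, 0.122, 0.001], [0.0, 0.01, -1.0]] 23.4 0.42280733460443304 [ 0.33064462  0.4370634  -1.18024398]
yel 246 [ 0.4343 -0.1856] ((431.291748046875, -185.99778747558594), (90.07868957519531, 61.608497619628906), 5.973117828369141)
grn 211 [ 0.4442 -0.273 ] ((443.8369445800781, -273.79345703125), (81.99169158935547, 61.9441032409668), 5.689415454864502)
blu 187 [ 0.4535 -0.3633] ((454.12713623046875, -363.2545166015625), (82.65277099609375, 61.202796936035156), 5.759493350982666)
unit in scene [([0.4425, 0.2056, 0.0756], 0.8), ([0.6402, -0.0058, 0.2605], 0.51), ([0.4342, 0.2813, 0.0691], 0.5)]
([[-25.8, -44.4, 4.8], [-25.8, -44.4, 4.8], [-25.8, -44.4, 4.9], [-25.8, -44.4, 5.0], [-25.8, -44.4, 5.1]], [0.11, -0.0, 0.01])
```

>>> play_rows(translation=[[-0.026, -0.0464, 0], [-0.026, -0.0464, 0], [-0.026, -0.0464, 0], [-0.026, -0.0464, 0], [-0.026, -0.0464, 0], [0, 0, 0], [0, 0, 0]], delta_rot=[[0, 0, 0], [0, 0, 0], [0, 0, 0], [0, 0, 0], [0, 0, 0], [0, 0, 0], [0, 0, 0]], grip=[-0.5, -0.5, -0.5, -0.5, -0.5, -0.5, -0.5])

```text
clock: 24.38
tool_pos: [0.4282, -0.1731, 0.32]
eef_rot: [0.662, 0.749, 0.0, -0.001]
contact_force: [1.0, -0.6, -0.4]
opening: 0.421
finger_force: 25.0
```

```bash
python3 - <<'E'
from h import *
p,Ro,s=st();print(p.round(4),Ro.as_matrix().round(3).tolist(),s["clock"],s["opening"])
w=r.snapshot("wrist");cv2.imwrite("pics/w7.png",w)
print([(np.round(d["point"],4).tolist(),round(d["confidence"],2)) for d in r.look_for("wrist","tray")])
h=cv2.cvtColor(w,cv2.COLOR_BGR2HSV)
m=cv2.inRange(h,(20,150,60),(33,255,255));q=cv2.findNonZero(m)
if q is not None:
    q=q[:,0].astype(float);P=ray("wrist",q,.004)[:,:2];print(len(q),q.min(0),q.max(0),P.min(0),P.max(0))
    P=P[(abs(P[:,0]-.43)<.07)&(abs(P[:,1]+.17)<.07)];print(len(P),P.min(0),P.max(0))
E
```

```text
[ 0.4282 -0.1731  0.32  ] [[-0.123, 0.992, -0.001], [0.992, 0.123, 0.001], [0.001, -0.0, -1.0]] 24.375 0.4206645441359667
[([0.4314, -0.1807, 0.0046], 0.87)]
6879 [123.  80.] [496. 371.] [ 0.24357935 -0.59734387] [ 0.84992835 -0.03632259]
3539 [ 0.38665853 -0.21977352] [ 0.48031435 -0.13009761]
```

>>> play_rows(translation=[[-0.002, 0.0045, 0.04], [0, 0, 0.05], [0, 0, 0.05], [0, 0, 0.03], [0, 0, 0.02], [0, 0, 0.006], [0, 0, 0], [0, 0, 0]], delta_rot=[[0, 0, 0], [0, 0, 0], [0, 0, 0], [0, 0, 0], [0, 0, 0], [0, 0, 0], [0, 0, 0], [0, 0, 0]], grip=[-0.5, -0.5, -0.5, -0.5, -0.5, -0.5, -0.5, -0.5])

```text
clock: 25.48
tool_pos: [0.4335, -0.1748, 0.1252]
eef_rot: [0.662, 0.749, 0.0, 0.001]
contact_force: [-0.1, -0.0, -1.5]
opening: 0.419
finger_force: 25.0
```

>>> play_rows(translation=[[0, 0, 0.002], [0, 0, 0.0015], [0, 0, 0], [0, 0, 0]], delta_rot=[[0, 0, 0], [0, 0, 0], [0, 0, 0], [0, 0, 0]], grip=[-0.5, -0.5, -0.5, -0.5])

```text
clock: 25.98
tool_pos: [0.4328, -0.1749, 0.1211]
eef_rot: [0.662, 0.749, -0.0, 0.0]
contact_force: [0.4, 0.2, -0.4]
opening: 0.418
finger_force: 25.0
```

>>> play_rows(translation=[[0, 0, 0.0015], [0, 0, 0.0005], [0, 0, 0], [0, 0, 0]], delta_rot=[[0, 0, 0], [0, 0, 0], [0, 0, 0], [0, 0, 0]], grip=[-0.5, -0.5, -0.5, -0.5])

```text
clock: 26.48
tool_pos: [0.4328, -0.1748, 0.119]
eef_rot: [0.662, 0.749, -0.0, -0.0]
contact_force: [0.4, -0.5, -0.3]
opening: 0.416
finger_force: 25.0
```

>>> play_rows(translation=[[0, 0, 0], [0, 0, 0], [0, 0, 0], [0, 0, 0], [0, 0, 0], [0, 0, -0.02], [0, 0, -0.03], [0, 0, -0.05], [0, 0, -0.05], [0, 0, -0.03], [0, 0, 0], [0, 0, 0]], delta_rot=[[0, 0, 0], [0, 0, 0], [0, 0, 0], [0, 0, 0], [0, 0, 0], [0, 0, 0], [0, 0, 0], [0, 0, 0], [0, 0, 0], [0, 0, 0], [0, 0, 0], [0, 0, 0]], grip=[0, 0.3, 0.5, 0.7, 0.7, 0.8, 0.8, 0.8, 0.8, 0.8, 0.8, 0.8])

```text
clock: 27.98
tool_pos: [0.4321, -0.175, 0.2982]
eef_rot: [0.662, 0.749, -0.001, -0.001]
contact_force: [-0.3, -0.5, -0.6]
opening: 0.894
finger_force: 0.0
```

```bash
python3 - <<'E'
from h import *
p,Ro,s=st();print(p.round(4),s["clock"],s["opening"],s["contact_force"])
for c in("scene","side","wrist"):
    im=r.snapshot(c);cv2.imwrite(f"pics/end_{c}.png",im)
    print(c,[(np.round(d["point"],4).tolist(),round(d["confidence"],2)) for d in r.look_for(c,"unit_1")])
    print(c,"top",[(np.round(d["point"],4).tolist(),round(d["confidence"],2)) for d in r.look_for(c,"unit_1_top")])
E
```

```text
[ 0.4321 -0.175   0.2982] 27.975 0.8940906656062334 [-0.27429206 -0.54740091 -0.57766577]
scene [([0.4411, 0.2101, 0.0718], 0.79), ([0.4318, -0.1656, 0.0597], 0.76), ([0.4341, 0.2808, 0.0706], 0.48)]
scene top [([0.4298, -0.1633, 0.0818], 0.59)]
side [([0.4402, 0.1945, 0.0563], 0.63), ([0.4259, -0.1857, 0.0524], 0.48), ([0.4453, 0.1914, 0.0836], 0.47)]
side top []
wrist [([0.4295, -0.1715, 0.0832], 0.94)]
wrist top [([0.4351, -0.1705, 0.079], 0.55)]
```

The unit stands upright in the yellow compartment: its cap top reads about 0.08 m, where 0.082 is expected. The other two are still in the rack.

```bash
python3 -c "
from plant import r
print(r.finish_job())"
```

```text
the job is handed in; nothing more can be done
None
```

I graded the unit from the orange-ringed seat: I held its cap level with the red blade for about 2 s, the drag hand stayed at about 7 N (yellow), and I stood the unit upright in the yellow compartment, left the other two in the rack, and handed the job in at about 28 s.

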